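# Draw a sprung telescoping rod to its length mark in the test stand

## Robot

A 6-joint arm with a two-finger parallel gripper is mounted at the origin on a cart in front of the work surface, level with it; the furniture and walls round the work are solid. World frame = base frame: x ahead of the robot, y to its left, z up, the work surface at z = 0. Lengths are in m, angles in rad, forces in N, time in s.
With the tool pointing down it reaches from about 0.375 to 0.9 m from the base axis. Payload 3.1 kg.
Tool frame: the origin (TCP) lies midway between the tips of the shut fingers; the grasp point (between the pads) lies manip.grip_depth behind it (manip.grip_depth is the distance from the TCP to the grasp point, in m); z points along the fingers, y is the direction in which the jaws open and shut (so a half turn about z gives the same grasp; the last joint's range is limited). The gripper opens to 85 mm and grips with 20 to 120 N. Pads are 22 mm wide; open, the fingers measure 114 mm over their backs; the gripper's body (76 mm by 85 mm) begins 54 mm behind the grasp point. The pads swing forward as they close: fully open they stand 13 mm farther back than shut.
Start: joints at [-1.464, 0.527, 1.433, -0, 1.181, -0.178], TCP at [0.176, -0.6, 0.194] pointing down, gripper open.
Joint ranges: [-3.08, 3.08], [-0.75, 2.2], [0.22, 2.44], [-1.43, 4.57], [0, 2.65], [-2.85, 2.85]. Speed limits (rad/s): [2.79, 2.79, 3.14, 3.14, 3.14, 3.14].

## Interface

Orientations are given as a unit quaternion [x, y, z, w].
In Python, from station import manip, vision gives the robot as it stands.
- The arm moves only by the shell command python3 -m crank 'ROWS' [FORCE]. ROWS is JSON, a list of rows, each an object with "grip": the closure, from 0 (fully open) to 1 (shut); "offset": the shift along the tool's x, y, z in mm, a list of three; "angular": the turn, a rotation vector about the tool's x, y, z in degrees, a list of three. A call has 1 to 10 rows; each row is the pose to reach, as a shift and turn from the pose commanded when the call began, along the tool's axes at that moment; what a row does not reach only later rows make up. A row lasts 1/10 s, in which the tool goes at most 50 mm and 8.59 degrees, less where a joint would pass 70% of its speed; a pose out of reach is approached as far as the arm can. A call with a gripper value outside its range is refused whole. The fingers move at their own pace and stop on an object; FORCE is the grip in N (left out, the last holds). Time passes only in rows, so rows that repeat a pose let the fingers close. It gives the time, the measured TCP pose, the force and the opening at its end, in the units of the state.
- manip.sense(): the state, without advancing time (a new reading comes with each control period).
- vision.snapshot(name): name is "scene" or "top" or "wrist"; returns a dict with "pixels" (420x560x3 uint8, red, green, blue), "intrinsics" (3x3 intrinsics, pixels), "R" (3x3) and "t" (3): a world point X has camera coordinates R X + t. Camera axes: x right, y down, z forward; pixel columns grow to the right and rows downward; lengths in m; the calibration is good to about 2 mm. A picture is of the moment at which its call begins. There is no depth.
- manip.sign_off(): hands the job in, once; it reports no verdict.
The state is a dict: "t": time; "q": joint angles; "qd": joint speeds; "tau": joint torques, N m; "tcp_pos": TCP position; "tool_rot": TCP orientation; "force": force on the tool from outside, world axes, zero at the start; "ft_torque": the same for the moment, N m; "finger_gap": opening from 0.0 (shut) to 1.0 (fully open).
Only numpy, scipy, OpenCV 4.12 (cv2) and the standard library are available. Lean on these libraries where they do the work, as an engineer would, in place of code of your own. Each camera call takes 0.05 s, during which the arm holds its last target.

## Task

Pick the yellow telescoping rod out of the tool tray and lay it down level in the two forks of the test stand, with one of its square end caps outside each fork. Then pull its black knob straight out against the inner spring until the red ring on the rod has just come out of the barrel, and stop there: finish while still gripping the knob and holding the rod at that length, barrel still seated in the forks. Leave the two pens, the tape roll and the timer where they are.

Things in the scene. Friction and masses are not known exactly. Their poses are not given: they have to be found in the camera images.
- rod: telescoping rod, loose, about 155 g, lying along its own y, z up. Yellow square barrel 16 x 16 mm, with black square end caps 30 x 30 x 8 mm (y = 55 to 63 mm either side of its middle) on which it lies. A steel rod 8 mm thick with a black knob comes out of the cap at -y (roughly the robot's right at the start). Origin below the barrel's middle, level with the caps' underside
- rod_mid (a point): middle of the yellow barrel on its axis, 15 mm above the caps' underside; the barrel is 16 mm wide and high here; axes as rod
- knob_mid (a point): middle of the black knob's waist, on the rod's axis, 90 mm from rod_mid towards the rod's -y while the rod is in; moves along -y as it is pulled. The waist is round, 16 mm thick and 26 mm long, between two flanges 26 mm across; 10 mm of steel rod shows between knob and end cap while the rod is in
- plunger (a joint): how far the rod is drawn out of the barrel, m: 0 fully in, 0.1 hard stop. The inner spring pulls it back in when let go: 2 N at 0, 5 N at 0.04, 7.7 N at 0.08. The length mark is a red ring on the rod, 10 mm long: it begins to show at the end cap at 0.070 and has just come out whole at 0.080
- tray: grey open tray 230 (x) x 260 (y) x 28 mm, walls and floor 4 mm thick, fixed; origin at the centre of its underside. The rod and the two pens lie in it side by side along y, in any order, about 60 mm apart
- stand: test stand, fixed, origin at the centre of its underside: grey base 100 x 125 x 10 mm and two aluminium Y-forks, 36 mm wide and 12 mm thick, inner faces 37 mm and outer faces 49 mm either side of the middle along its y (the direction of the seated rod). Slots open upward, 20 mm wide; floor at z 132 mm, straight to 148, then flaring to 38 mm wide at 161
- stand_seat (a point): middle of the barrel's axis when seated in the stand, 140 mm above the stand's underside, same axes. The barrel drops into both slots from above with 6 mm of play either way along y, a cap outside each fork; as the knob is pulled the cap at the far end bears on its fork. Knob to -y is the nearest way round
- marker_black: black pen, 135 x 13 x 15 mm, lying in the tray along its own y, loose; origin under its middle. To be left alone
- marker_blue: white pen with a blue cap, 136 x 12 x 14 mm, lying in the tray along its own y, loose; origin under its middle. To be left alone
- tape_green: roll of green tape lying flat, 72 mm across, 19 mm high, loose; origin under its middle. To be left alone
- timer: white bench timer 66 x 66 x 23 mm behind the stand, loose; origin under its middle. To be left alone
Mind the look-alikes: they are no part of the job. What is shaped like the rod but orange is not meant.

How it is judged:
On the way, in this order (a step that is already met when the one before it is completed fails the run):
1. the rod is gripped and lifted clear of the tray (height (world z) of rod_mid above 0.07 m and contact force between the fingers and rod above 0.5 N), for 0.1 s.
2. the barrel lies level in both forks, an end cap outside each (distance between rod_mid and stand_seat below 0.013 m and z of rod_mid in the frame of stand_seat between -0.005 and 0.005 m and angle between the y axis of rod and the y axis of stand_seat, either way round below 0.08 rad), for 0.2 s.
At the end, for the whole second after the job is handed in: barrel seated in the forks (middle within 13 mm of the seat and 5 mm of its height, within 0.08 rad of the stand's direction), rod drawn out 73 to 89 mm and still (under 10 mm/s), fingers gripping it (over 1 N) within 45 mm of the knob's middle (all of step 2 and value of joint plunger between 0.073 and 0.089 m and velocity of joint plunger between -0.01 and 0.01 m/s and contact force between the fingers and rod above 1 N and distance between the grasp point and knob_mid below 0.045 m); the arm keeps its last pose, push and grip.
It fails at once if a pen, the tape roll or the timer is moved more than 30 mm (distance of any of marker_black, marker_blue, tape_green, timer from where it was at the start of the episode above 0.03 m).
It also fails if it takes over 67 s, if anything falls off the work surface, if the arm or the gripper's body presses on something with over 40 N, if the wrist force passes 120 N, or if a joint passes its speed limit or range.

## Working session

There is one attempt and no reset: what is moved stays moved. The work goes in short steps, Python scripts to look and compute and a shell command to move; the robot and the scene stay as the last step left them, time stands still between calls to the robot, and variables do not carry over. Pictures are saved under pics/ and viewed, and the job is handed in when it is done.

```bash
ls; mkdir -p pics; python3 - <<'E'
from station import manip, vision
import cv2
print(manip.sense(), manip.grip_depth)
for n in ["scene","top","wrist"]:
    s=vision.snapshot(n); cv2.imwrite(f"pics/{n}0.png",s["pixels"][:,:,::-1])
    print(n,s["intrinsics"],s["R"],s["t"])
E
```

```text
pics
{'t': 0.0, 'q': array([-1.46347395e+00,  5.28475623e-01,  1.43392716e+00,  2.47206825e-05,
        1.18136801e+00, -1.78478230e-01]), 'qd': array([-0.00036242, -0.00118858, -0.00158549, -0.00221714,  0.00193297,
        0.00072743]), 'tau': array([ 7.46372953e-04, -4.42344832e+01, -1.78022593e+01, -5.81347263e-05,
        8.45681468e-03,  3.10598864e-06]), 'tcp_pos': array([ 0.17616533, -0.59882597,  0.19311998]), 'tool_rot': array([ 9.89807198e-01,  1.42409708e-01,  5.01612551e-05, -1.08797563e-03]), 'force': array([-0.32622134,  0.84472411,  0.23114113]), 'ft_torque': array([-0.01304631, -0.00613431, -0.00925266]), 'finger_gap': 0.9996834945669768} 0.0187
scene [[470.0682522    0.         280.70862159]
 [  0.         470.0682522  206.78034064]
 [  0.           0.           1.        ]] [[ 0.84248311 -0.5386572   0.00840415]
 [-0.37401662 -0.5960635  -0.71050677]
 [ 0.387729    0.59544666 -0.70364018]] [-0.58825275  0.15344083  1.56619329]
top [[385.4271005    0.         278.92761585]
 [  0.         385.4271005  207.76151538]
 [  0.           0.           1.        ]] [[-0.02384598 -0.99970497  0.00462081]
 [-0.99715158  0.02345373 -0.07168434]
 [ 0.07155482 -0.00631704 -0.99741666]] [-0.21160919  0.55167279  1.05535534]
wrist [[354.87224003   0.         284.41514632]
 [  0.         354.87224003 203.60967435]
 [  0.           0.           1.        ]] [[ 0.28123463 -0.95963711 -0.00192398]
 [-0.91396563 -0.26846007  0.30429594]
 [-0.29253018 -0.08382011 -0.9525756 ]] [-0.623928   -0.03839017  0.37970247]
```

View pics/scene0.png

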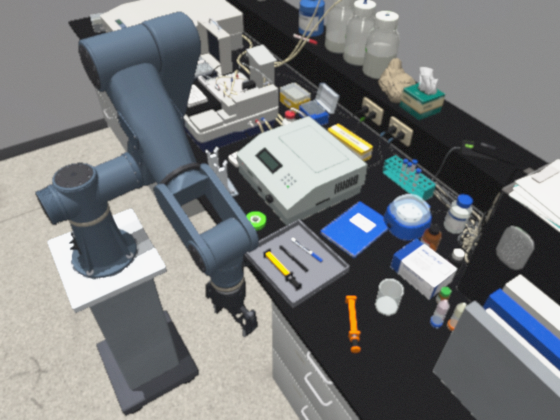

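View pics/top0.png

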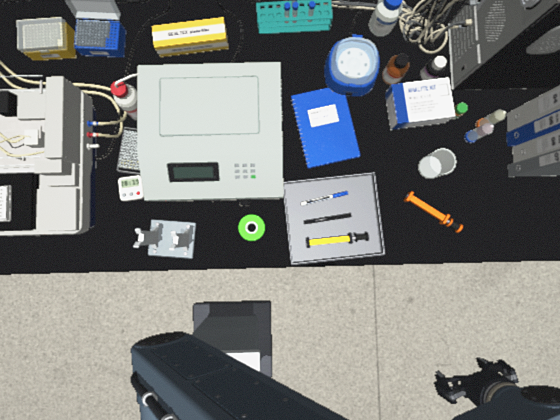

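View pics/wrist0.png

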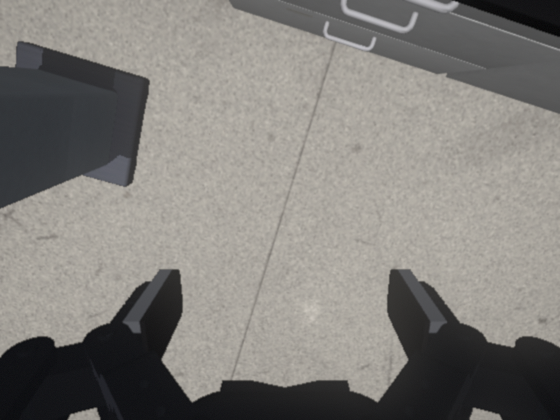

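```bash
python3 - <<'E'
import cv2
a=cv2.imread("pics/top0.png")
cv2.imwrite("pics/c1.png",cv2.resize(a[170:270,280:390],None,fx=7,fy=6,interpolation=cv2.INTER_CUBIC)[:600])
cv2.imwrite("pics/c2.png",cv2.resize(a[165:265,105:225],None,fx=6,fy=6,interpolation=cv2.INTER_CUBIC))
b=cv2.imread("pics/scene0.png")
cv2.imwrite("pics/c3.png",cv2.resize(b[130:280,190:340],None,fx=4,fy=4,interpolation=cv2.INTER_CUBIC))
E
```

```text
(no output)
```

View pics/c1.png

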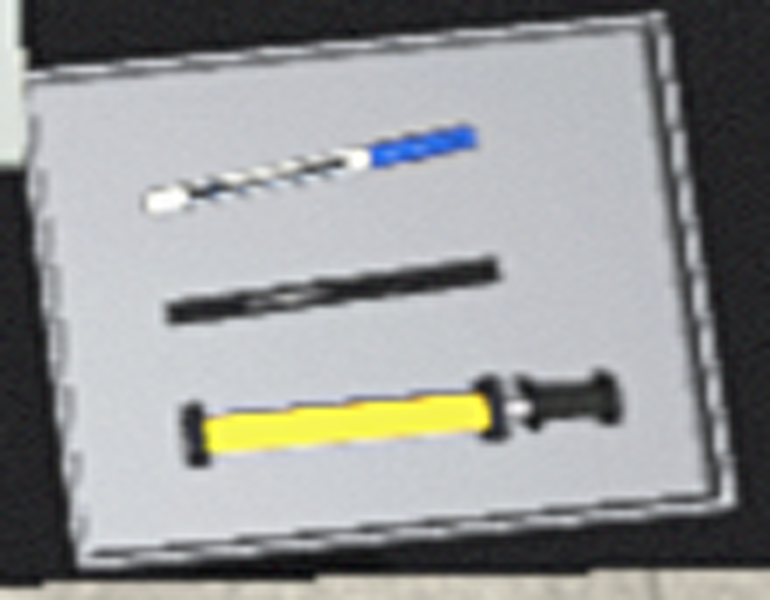

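View pics/c2.png

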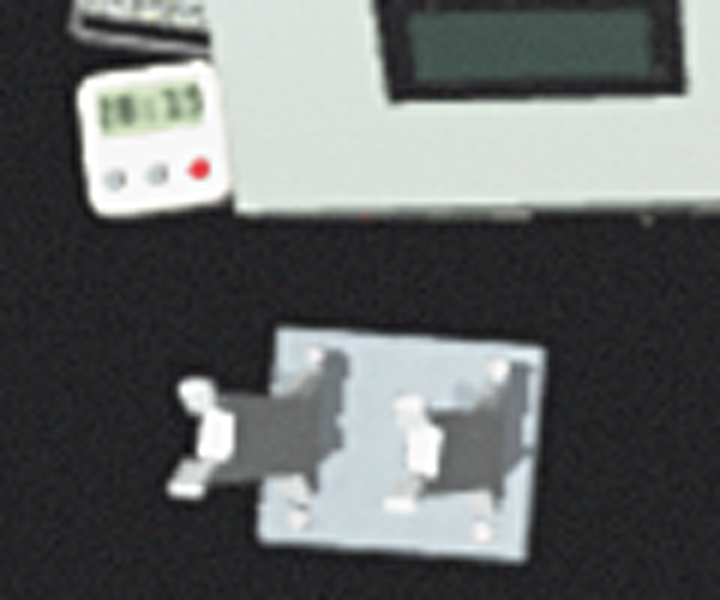

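View pics/c3.png

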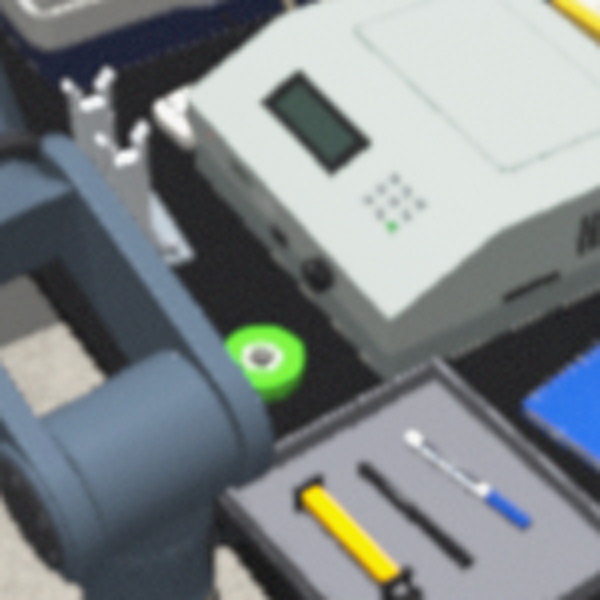

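```bash
cat > h.py <<'E'
import numpy as np
def ray(s,u,v,z):
    K,R,t=s["intrinsics"],s["R"],s["t"]
    C=-R.T@t; d=R.T@np.linalg.inv(K)@np.array([u,v,1.0])
    return C+d*(z-C[2])/d[2]
def proj(s,X):
    p=s["intrinsics"]@(s["R"]@np.asarray(X,float)+s["t"]); return p[:2]/p[2]
E
python3 - <<'E'
from station import manip, vision
from h import *
s=vision.snapshot("top")
f=lambda u,v,z,fx,fy,ox,oy: ray(s,ox+(u+.5)/fx-.5,oy+(v+.5)/fy-.5,z)
A=f(203,435,.027,7,6,280,170);B=f(492,411,.027,7,6,280,170);K=f(570,398,.019,7,6,280,170)
d=A-B;print("rod",A,B,np.linalg.norm(d),(A+B)/2,"yaw",np.degrees(np.arctan2(-d[0],d[1])),"knob",K, np.linalg.norm(K-(A+B)/2))
T=[f(u,v,.028,7,6,280,170) for u,v in[(27,78),(662,15),(732,505),(80,565)]]
print("tray",np.mean(T,0),[np.linalg.norm(T[i]-T[i-1]) for i in range(4)])
P=[f(u,v,.01,6,6,105,165) for u,v in[(275,328),(545,347),(527,562),(258,543)]]
print("stand",P,np.mean(P,0),[np.linalg.norm(P[i]-P[i-1]) for i in range(4)])
for a,b in((0,1),(3,2)):
    d=P[a]-P[b];print(np.degrees(np.arctan2(-d[0],d[1])))
for u,v in[(195,390),(187,490),(408,408),(400,503)]:print(f(u,v,.161,6,6,105,165))
for u,v in[(185,72)]:print("timer",f(155,140,.023,6,6,105,165))
print("tape",ray(s,252,228,.019))
for u,v in((143,203),(478,135),(167,310),(498,270)):print("pens",f(u,v,.015,7,6,280,170))
E
```

```text
rod [ 0.44927323 -0.30400552  0.027     ] [ 0.45753973 -0.41828893  0.027     ] 0.11458199148193587 [ 0.45340648 -0.36114722  0.027     ] yaw 4.137190528646481 knob [ 0.46271501 -0.45103607  0.019     ] 0.09072294903586223
tray [ 0.51477828 -0.37409898  0.028     ] [np.float64(0.22515485689336198), np.float64(0.2550950893984409), np.float64(0.2279199204039772), np.float64(0.25774081686469175)]
stand [array([0.52340373, 0.1367517 , 0.01      ]), array([0.5115252 , 0.01066236, 0.01      ]), array([0.41181267, 0.01984949, 0.01      ]), array([0.42359615, 0.14463706, 0.01      ])] [0.46758444 0.07797515 0.01      ] [np.float64(0.10011858903695865), np.float64(0.126647627299136), np.float64(0.10013487538180957), np.float64(0.1253426794798881)]
-5.38179036867395
-5.39434778687185
[0.49172394 0.1194079  0.161     ]
[0.45178955 0.12250677 0.161     ]
[0.48246947 0.03398482 0.161     ]
[0.44456198 0.03734007 0.161     ]
timer [0.61152811 0.18817781 0.023     ]
tape [ 0.49191401 -0.14836298  0.019     ]
pens [ 0.55772158 -0.28408435  0.015     ]
pens [ 0.58656057 -0.41969445  0.015     ]
pens [ 0.50744251 -0.29228822  0.015     ]
pens [ 0.52298616 -0.4253827   0.015     ]
```

```bash
cat >> h.py <<'E'
from scipy.spatial.transform import Rotation as Ro
def go(st,pos,yaw,grasp=None):
    """yaw deg: direction of tool y in world, tool pointing down"""
    R0=Ro.from_quat(st["tool_rot"]); a=np.radians(yaw)
    y=np.array([np.cos(a),np.sin(a),0]);z=np.array([0,0,-1.]);x=np.cross(y,z)
    R1=Ro.from_matrix(np.c_[x,y,z])
    print("offset mm",np.round(R0.inv().apply(np.array(pos)-st["tcp_pos"])*1000,1),"ang",np.round(np.degrees((R0.inv()*R1).as_rotvec()),2))
E
python3 - <<'E'
from station import manip
from h import *
go(manip.sense(),[.4534,-.3611,.15],4.14)
E
```

```text
offset mm [ 333.1 -150.2   43.8] ang [-6.000e-02 -6.000e-02 -7.776e+01]
```

```bash
python3 -m crank '[{"grip":0.3,"offset":[20,-8,0],"angular":[0,0,-6]},{"grip":0.3,"offset":[55,-25,0],"angular":[0,0,-14]},{"grip":0.45,"offset":[95,-43,0],"angular":[0,0,-22]},{"grip":0.45,"offset":[135,-61,0],"angular":[0,0,-30]},{"grip":0.45,"offset":[175,-79,0],"angular":[0,0,-38]},{"grip":0.45,"offset":[215,-97,0],"angular":[0,0,-46]},{"grip":0.45,"offset":[255,-115,0],"angular":[0,0,-54]},{"grip":0.45,"offset":[290,-131,0],"angular":[0,0,-62]},{"grip":0.45,"offset":[315,-142,0],"angular":[0,0,-70]},{"grip":0.45,"offset":[333,-150,0],"angular":[0,0,-77.8]}]' 60
python3 -m crank '[{"grip":0.45,"offset":[0,0,10],"angular":[0,0,0]},{"grip":0.45,"offset":[0,0,30],"angular":[0,0,0]},{"grip":0.45,"offset":[0,0,44],"angular":[0,0,0]},{"grip":0.45,"offset":[0,0,44],"angular":[0,0,0]}]'
python3 - <<'E'
from station import manip,vision
from h import *
import cv2
st=manip.sense();print(st["q"],st["finger_gap"]);go(st,[.4534,-.3611,.008],4.14)
for n in("wrist","top"):
    s=vision.snapshot(n); cv2.imwrite(f"pics/{n}1.png",s["pixels"][:,:,::-1])
    np.savez(f"{n}1.npz",**s)
E
```

```text
t: 1.2
tcp_pos: [0.4548, -0.3599, 0.194]
tool_rot: [0.678, 0.735, 0.0, -0.0]
force: [0.6, 0.4, -0.4]
finger_gap: 0.552
t: 1.6
tcp_pos: [0.4513, -0.3608, 0.1474]
tool_rot: [0.682, 0.732, 0.0, -0.003]
force: [0.3, -0.5, 0.9]
finger_gap: 0.55
[-8.67466199e-01  5.24645832e-01  1.59541401e+00 -5.08219691e-04
  1.02751997e+00 -9.37498402e-01] 0.5502602408945618
offset mm [ -1.1   2.6 139.4] ang [-0.22 -0.26 -0.11]
```

View pics/wrist1.png

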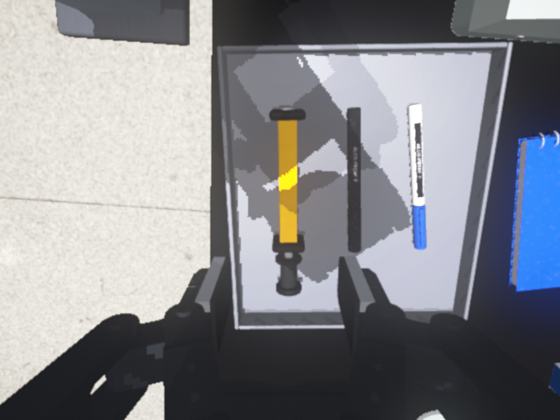

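```bash
python3 - <<'E'
from h import *
s=np.load("wrist1.npz")
A=ray(s,288,120,.027);B=ray(s,288.5,243,.027)
d=A-B;print(A,B,np.linalg.norm(d),(A+B)/2,np.degrees(np.arctan2(-d[0],d[1])))
print(ray(s,279,185,.027)-ray(s,297,185,.027))
# tray rims z=.028
print(ray(s,233,250,.028),"pen",ray(s,348,250,.008),ray(s,348,180,.012))
E
```

```text
[ 0.45029765 -0.30564361  0.027     ] [ 0.45874048 -0.41543179  0.027     ] 0.11011233614737856 [ 0.45451907 -0.3605377   0.027     ] 4.3974546375979795
[-0.01563631 -0.00110731  0.        ]
[ 0.40824105 -0.42562614  0.028     ] pen [ 0.51823175 -0.42704312  0.008     ] [ 0.50877252 -0.35606038  0.012     ]
```

```bash
python3 -m crank '[{"grip":0.45,"offset":[0,0.6,20],"angular":[0,0,-0.2]},{"grip":0.45,"offset":[0,0.6,50],"angular":[0,0,-0.2]},{"grip":0.45,"offset":[0,0.6,80],"angular":[0,0,-0.2]},{"grip":0.45,"offset":[0,0.6,95],"angular":[0,0,-0.2]},{"grip":0.45,"offset":[0,0.6,100],"angular":[0,0,-0.2]},{"grip":0.45,"offset":[0,0.6,100],"angular":[0,0,-0.2]},{"grip":0.45,"offset":[0,0.6,100],"angular":[0,0,-0.2]}]'
python3 - <<'E'
from station import manip
from h import *
st=manip.sense();print(st["tcp_pos"],st["finger_gap"]);go(st,[.4540,-.3607,.008],4.3)
E
```

```text
t: 2.4
tcp_pos: [0.4547, -0.3628, 0.0513]
tool_rot: [0.68, 0.733, -0.0, 0.001]
force: [0.4, 0.3, 0.3]
finger_gap: 0.548
[ 0.45466826 -0.36284455  0.05133344] 0.547871024881223
offset mm [ 2.3 -0.6 43.3] ang [0.08 0.12 0.05]
```

```bash
python3 -m crank '[{"grip":0.45,"offset":[1,0,15],"angular":[0,0,0]},{"grip":0.45,"offset":[1,0,30],"angular":[0,0,0]},{"grip":0.45,"offset":[1,0,38],"angular":[0,0,0]},{"grip":0.45,"offset":[1,0,42],"angular":[0,0,0]},{"grip":0.45,"offset":[1,0,42],"angular":[0,0,0]},{"grip":0.45,"offset":[1,0,42],"angular":[0,0,0]}]'
python3 - <<'E'
from station import manip,vision
import cv2
s=vision.snapshot("wrist"); cv2.imwrite("pics/wrist2.png",s["pixels"][:,:,::-1])
E
```

```text
t: 3.0
tcp_pos: [0.4543, -0.3612, 0.0087]
tool_rot: [0.68, 0.734, -0.0, 0.001]
force: [-0.1, 0.2, 0.1]
finger_gap: 0.554
```

View pics/wrist2.png

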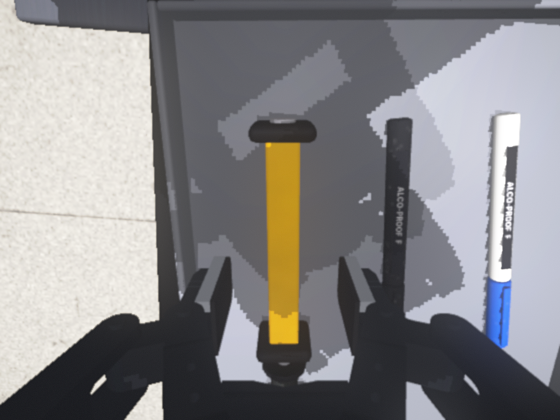

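```bash
python3 -m crank '[{"grip":1,"offset":[0,0,0],"angular":[0,0,0]},{"grip":1,"offset":[0,0,0],"angular":[0,0,0]},{"grip":1,"offset":[0,0,0],"angular":[0,0,0]},{"grip":1,"offset":[0,0,0],"angular":[0,0,0]},{"grip":1,"offset":[0,0,0],"angular":[0,0,0]},{"grip":1,"offset":[0,0,0],"angular":[0,0,0]},{"grip":1,"offset":[0,0,0],"angular":[0,0,0]}]' 60
python3 - <<'E'
from station import manip,vision
import cv2
s=vision.snapshot("wrist"); cv2.imwrite("pics/wrist3.png",s["pixels"][:,:,::-1])
E
```

```text
t: 3.75
tcp_pos: [0.4539, -0.3608, 0.0081]
tool_rot: [0.68, 0.734, -0.0, -0.0]
force: [-0.1, -0.1, -0.0]
finger_gap: -0.002
```

View pics/wrist3.png

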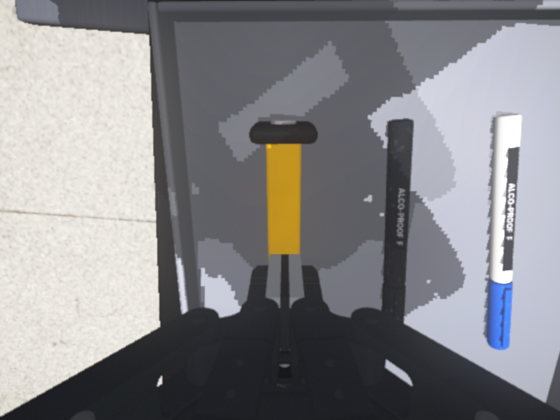

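```bash
python3 - <<'E'
from station import manip,vision
from h import *
s=vision.snapshot("wrist");st=manip.sense()
print(st, "cam",-s["R"].T@s["t"])
for dz in(0,.0187,.04):print(proj(s,st["tcp_pos"]+[0,0,dz]))
# barrel edges
for z in(0.0,.01,.027):
    a=ray(s,266,200,z);b=ray(s,300,200,z);print(z,a,b,np.linalg.norm(a-b))
E
```

```text
{'t': 3.85, 'q': array([-8.64150744e-01,  7.34630224e-01,  1.68019318e+00, -2.22140404e-05,
        7.26801492e-01, -9.40505308e-01]), 'qd': array([-0.00043189,  0.00226869, -0.00123135, -0.00041162,  0.00012048,
       -0.00126012]), 'tau': array([ 1.31070548e-03, -4.49249661e+01, -9.78239805e+00, -2.73772139e-04,
        1.11296962e-03, -1.31607322e-05]), 'tcp_pos': array([ 0.45394613, -0.36078231,  0.00810032]), 'tool_rot': array([ 6.79596591e-01,  7.33586037e-01, -5.44907071e-06, -1.68726869e-05]), 'force': array([-0.1567782 ,  0.23217264,  0.13504511]), 'ft_torque': array([-0.05719735, -0.01607039, -0.01979721]), 'finger_gap': 0.0033118068323932147} cam [ 0.44857764 -0.28305285  0.18700845]
[283.6524903  239.80850449]
[283.55365325 254.91409734]
[283.41357998 276.32195875]
0.0 [ 0.442699   -0.34128806  0.        ] [ 0.46139266 -0.33986801  0.        ] 0.018747514757063787
0.01 [ 0.44301336 -0.33817402  0.01      ] [ 0.4607074  -0.33682991  0.01      ] 0.017745019170669292
0.027 [ 0.44354775 -0.33288015  0.027     ] [ 0.45954245 -0.33166512  0.027     ] 0.016040776673798635
```

```bash
python3 - <<'E'
from station import manip,vision
import cv2
for n in("top","scene"):
    a=vision.snapshot(n)["pixels"][:,:,::-1]
    c=a[165:275,270:400] if n=="top" else a[200:320,220:370]
    cv2.imwrite(f"pics/{n}3.png",cv2.resize(c,None,fx=5,fy=5,interpolation=cv2.INTER_CUBIC))
E
```

```text
(no output)
```

View pics/scene3.png

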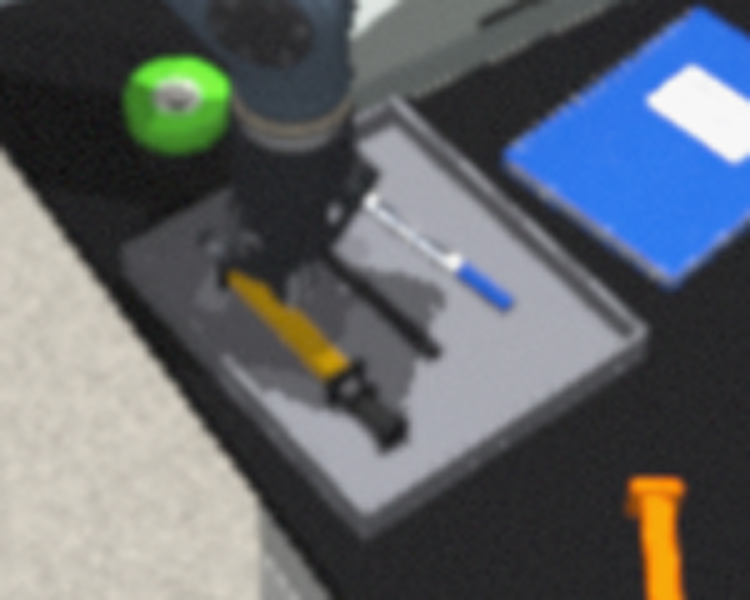

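View pics/top3.png

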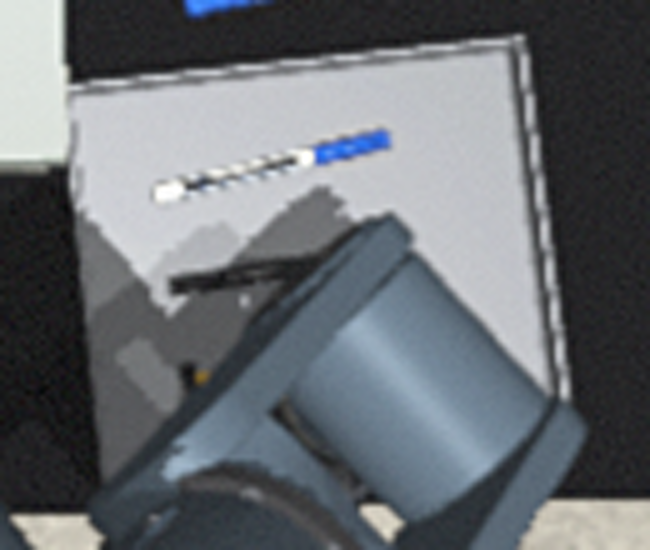

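The fingers shut fully, with no contact. The images put the real tips about 35 mm behind the reported TCP, above the barrel. I'll reopen and descend in steps, watching the force.

```bash
python3 -m crank '[{"grip":0.45,"offset":[0,0,0],"angular":[0,0,0]},{"grip":0.45,"offset":[0,0,0],"angular":[0,0,0]},{"grip":0.45,"offset":[0,0,0],"angular":[0,0,0]},{"grip":0.45,"offset":[0,0,0],"angular":[0,0,0]},{"grip":0.45,"offset":[0,0,3],"angular":[0,0,0]},{"grip":0.45,"offset":[0,0,6],"angular":[0,0,0]},{"grip":0.45,"offset":[0,0,9],"angular":[0,0,0]},{"grip":0.45,"offset":[0,0,12],"angular":[0,0,0]},{"grip":0.45,"offset":[0,0,12],"angular":[0,0,0]}]'
python3 - <<'E'
from station import manip,vision
import cv2
for n in("wrist","scene"):
    a=vision.snapshot(n)["pixels"][:,:,::-1]
    c=a if n=="wrist" else cv2.resize(a[200:300,240:340],None,fx=6,fy=6,interpolation=cv2.INTER_CUBIC)
    cv2.imwrite(f"pics/{n}4.png",c)
E
```

```text
t: 4.85
tcp_pos: [0.4536, -0.3604, -0.0045]
tool_rot: [0.68, 0.734, 0.0, -0.001]
force: [-1.1, 0.8, -0.2]
finger_gap: 0.554
```

View pics/wrist4.png

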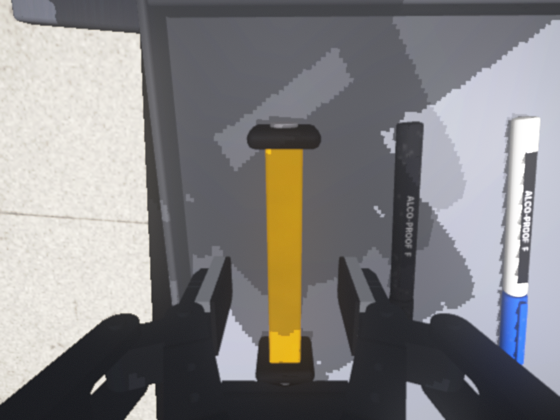

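View pics/scene4.png

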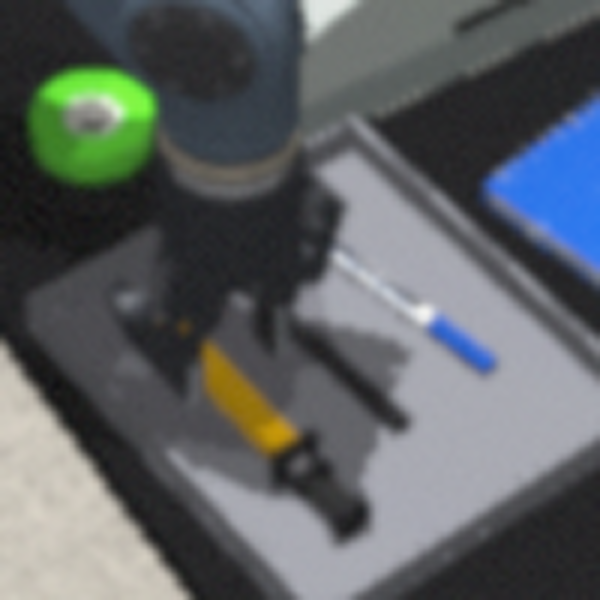

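```bash
python3 -m crank '[{"grip":0.45,"offset":[0,0,4],"angular":[0,0,0]},{"grip":0.45,"offset":[0,0,8],"angular":[0,0,0]},{"grip":0.45,"offset":[0,0,12],"angular":[0,0,0]},{"grip":0.45,"offset":[0,0,12],"angular":[0,0,0]},{"grip":0.45,"offset":[0,0,12],"angular":[0,0,0]}]'
python3 - <<'E'
from station import manip,vision
import cv2
for n in("wrist","scene"):
    a=vision.snapshot(n)["pixels"][:,:,::-1]
    c=a if n=="wrist" else cv2.resize(a[200:300,240:340],None,fx=6,fy=6,interpolation=cv2.INTER_CUBIC)
    cv2.imwrite(f"pics/{n}5.png",c)
E
```

```text
t: 5.45
tcp_pos: [0.4538, -0.3607, -0.0161]
tool_rot: [0.68, 0.734, 0.0, -0.0]
force: [-1.0, 0.3, -0.2]
finger_gap: 0.548
```

View pics/wrist5.png

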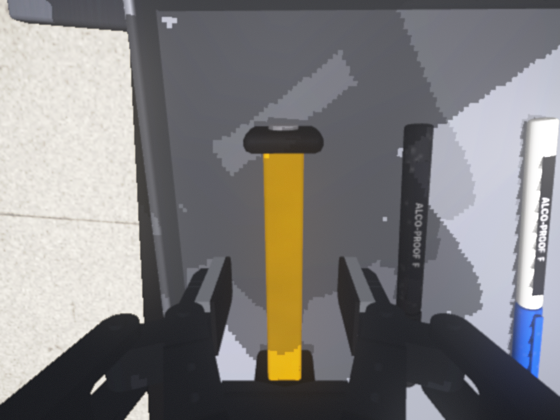

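View pics/scene5.png

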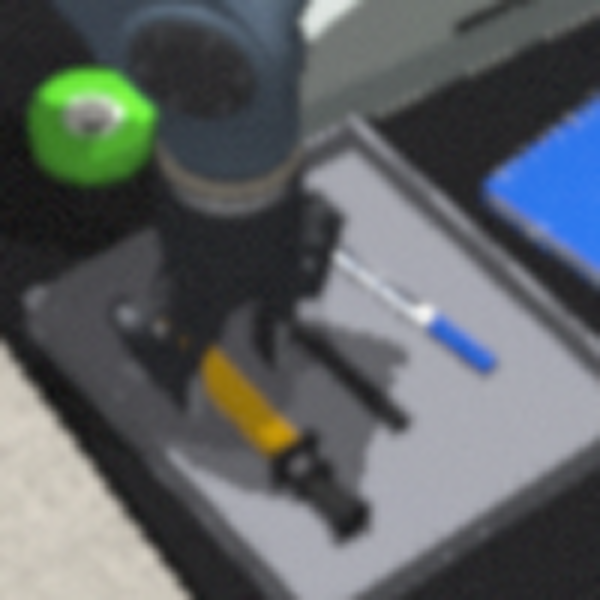

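```bash
python3 -m crank '[{"grip":0.45,"offset":[0,0,3],"angular":[0,0,0]},{"grip":0.45,"offset":[0,0,6],"angular":[0,0,0]},{"grip":0.45,"offset":[0,0,8],"angular":[0,0,0]},{"grip":0.45,"offset":[0,0,8],"angular":[0,0,0]},{"grip":0.45,"offset":[0,0,8],"angular":[0,0,0]}]'
python3 - <<'E'
from station import manip,vision
import cv2
for n in("wrist",):
    s=vision.snapshot(n);a=s["pixels"][:,:,::-1]
    cv2.imwrite(f"pics/{n}6.png",a);print(s["R"]@manip.sense()["tcp_pos"]+s["t"])
E
```

```text
t: 6.05
tcp_pos: [0.4539, -0.3607, -0.024]
tool_rot: [0.68, 0.734, 0.0, -0.0]
force: [0.0, -0.3, 0.5]
finger_gap: 0.551
[-0.00036942  0.01990186  0.19406744]
```

View pics/wrist6.png

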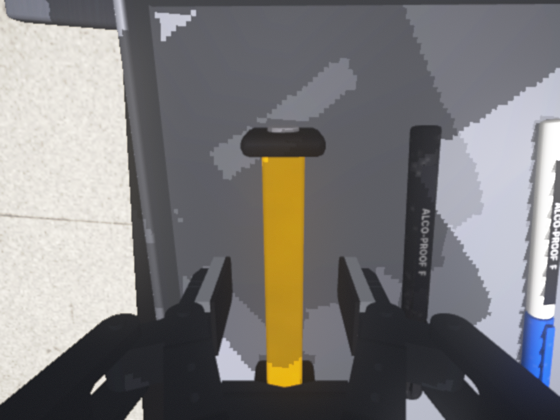

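```bash
python3 -m crank '[{"grip":1,"offset":[0,0,0],"angular":[0,0,0]},{"grip":1,"offset":[0,0,0],"angular":[0,0,0]},{"grip":1,"offset":[0,0,0],"angular":[0,0,0]},{"grip":1,"offset":[0,0,0],"angular":[0,0,0]},{"grip":1,"offset":[0,0,0],"angular":[0,0,0]}]' 60
python3 - <<'E'
from station import manip,vision
import cv2
s=vision.snapshot("wrist"); cv2.imwrite("pics/wrist7.png",s["pixels"][:,:,::-1])
E
```

```text
t: 6.6
tcp_pos: [0.4541, -0.3609, -0.0236]
tool_rot: [0.68, 0.734, -0.0, 0.0]
force: [-0.3, 0.5, 2.8]
finger_gap: 0.165
```

View pics/wrist7.png

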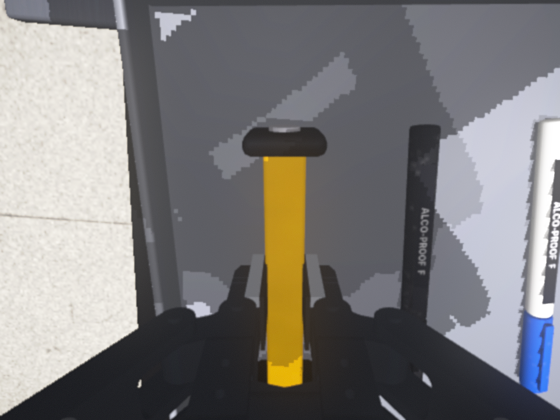

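```bash
python3 -m crank '[{"grip":1,"offset":[0,0,-3],"angular":[0,0,0]},{"grip":1,"offset":[0,0,-10],"angular":[0,0,0]},{"grip":1,"offset":[0,0,-25],"angular":[0,0,0]},{"grip":1,"offset":[0,0,-50],"angular":[0,0,0]},{"grip":1,"offset":[0,0,-80],"angular":[0,0,0]},{"grip":1,"offset":[0,0,-110],"angular":[0,0,0]},{"grip":1,"offset":[0,0,-140],"angular":[0,0,0]},{"grip":1,"offset":[0,0,-165],"angular":[0,0,0]},{"grip":1,"offset":[0,0,-180],"angular":[0,0,0]},{"grip":1,"offset":[0,0,-185],"angular":[0,0,0]}]' 60
python3 - <<'E'
from station import manip,vision
import cv2
from h import *
s=vision.snapshot("wrist"); cv2.imwrite("pics/wrist8.png",s["pixels"][:,:,::-1])
b=vision.snapshot("scene"); cv2.imwrite("pics/scene8.png",b["pixels"][:,:,::-1])
st=manip.sense();print(st["tcp_pos"],st["finger_gap"]);go(st,[.4676,.078,.160],-5.4)
E
```

```text
t: 7.65
tcp_pos: [0.4548, -0.3616, 0.1642]
tool_rot: [0.68, 0.734, -0.0, 0.002]
force: [-0.4, 0.2, -1.9]
finger_gap: 0.166
[ 0.45412737 -0.36093856  0.16231281] 0.1686770737966437
offset mm [436.6  46.9   1.7] ang [0.07 0.08 9.78]
```

View pics/wrist8.png

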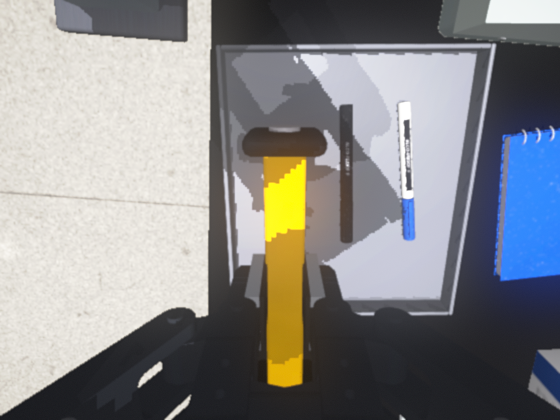

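View pics/scene8.png

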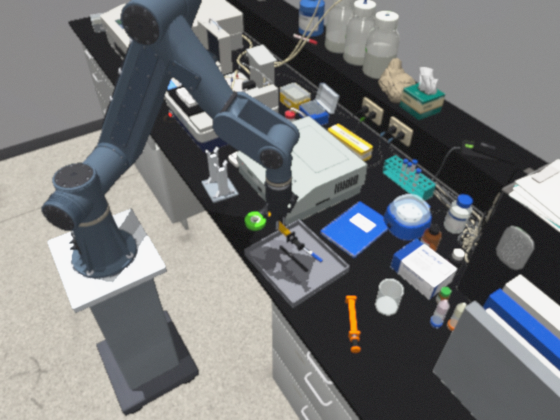

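```bash
python3 -m crank '[{"grip":1,"offset":[10,1,0],"angular":[0,0,0]},{"grip":1,"offset":[35,4,0],"angular":[0,0,1]},{"grip":1,"offset":[70,8,0],"angular":[0,0,2]},{"grip":1,"offset":[105,11,0],"angular":[0,0,3]},{"grip":1,"offset":[140,15,0],"angular":[0,0,4]},{"grip":1,"offset":[175,19,0],"angular":[0,0,5]},{"grip":1,"offset":[210,23,0],"angular":[0,0,6]},{"grip":1,"offset":[245,26,0],"angular":[0,0,7]},{"grip":1,"offset":[275,30,0],"angular":[0,0,8]},{"grip":1,"offset":[300,32,0],"angular":[0,0,9]}]' 60
python3 - <<'E'
from station import manip
from h import *
st=manip.sense();print(st["tcp_pos"],st["finger_gap"]);go(st,[.4676,.078,.164],-5.4)
E
```

```text
t: 8.75
tcp_pos: [0.4613, -0.0564, 0.16]
tool_rot: [0.735, 0.678, -0.001, -0.002]
force: [-0.3, 0.7, -1.9]
finger_gap: 0.166
[ 0.46128094 -0.05643311  0.15998897] 0.16595995583199932
offset mm [134.5  -4.5  -3.8] ang [-0.19 -0.08  0.79]
```

```bash
python3 -m crank '[{"grip":1,"offset":[25,-1,-2],"angular":[0,0,0]},{"grip":1,"offset":[50,-3,-2],"angular":[0,0,0.5]},{"grip":1,"offset":[75,-4,-2],"angular":[0,0,0.7]},{"grip":1,"offset":[100,-5,-2],"angular":[0,0,0.7]},{"grip":1,"offset":[120,-6,-2],"angular":[0,0,0.7]},{"grip":1,"offset":[132,-7,-2],"angular":[0,0,0.7]},{"grip":1,"offset":[137,-7,-2],"angular":[0,0,0.7]},{"grip":1,"offset":[137,-7,-2],"angular":[0,0,0.7]},{"grip":1,"offset":[137,-7,-2],"angular":[0,0,0.7]}]' 60
python3 - <<'E'
from station import manip,vision
import cv2
from h import *
st=manip.sense();print(st["tcp_pos"],st["finger_gap"]);go(st,[.4676,.078,.164],-5.4)
for n in("wrist","scene","top"):
    s=vision.snapshot(n);a=s["pixels"][:,:,::-1]
    if n=="scene": a=cv2.resize(a[110:230,180:300],None,fx=5,fy=5,interpolation=cv2.INTER_CUBIC)
    if n=="top": a=cv2.resize(a[165:285,95:235],None,fx=5,fy=5,interpolation=cv2.INTER_CUBIC)
    cv2.imwrite(f"pics/{n}9.png",a);np.savez(f"{n}9.npz",**s)
st=manip.sense();print(st["tcp_pos"])
E
```

```text
t: 9.65
tcp_pos: [0.467, 0.0774, 0.1629]
tool_rot: [0.739, 0.673, -0.0, -0.0]
force: [0.4, -0.3, -2.0]
finger_gap: 0.172
[0.46696257 0.07738679 0.16289961] 0.17243464957488513
offset mm [ 0.7  0.6 -1.1] ang [-0.02  0.02  0.05]
[0.46713315 0.07715648 0.16308538]
```

View pics/wrist9.png

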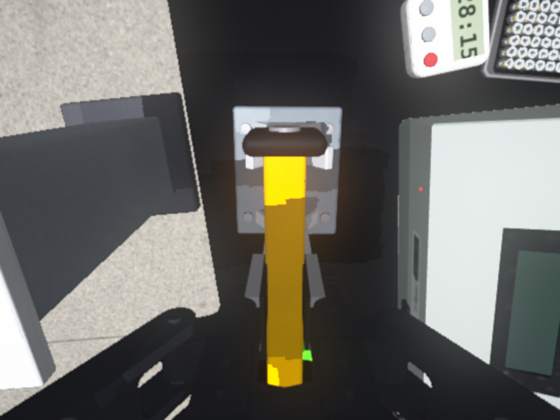

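View pics/scene9.png

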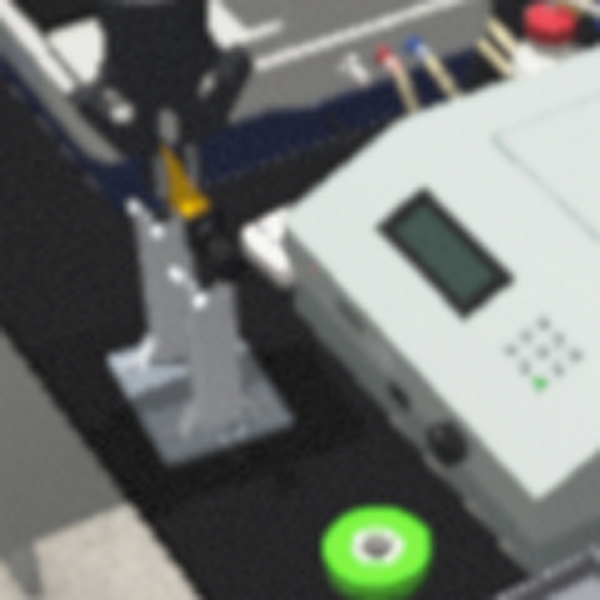

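View pics/top9.png

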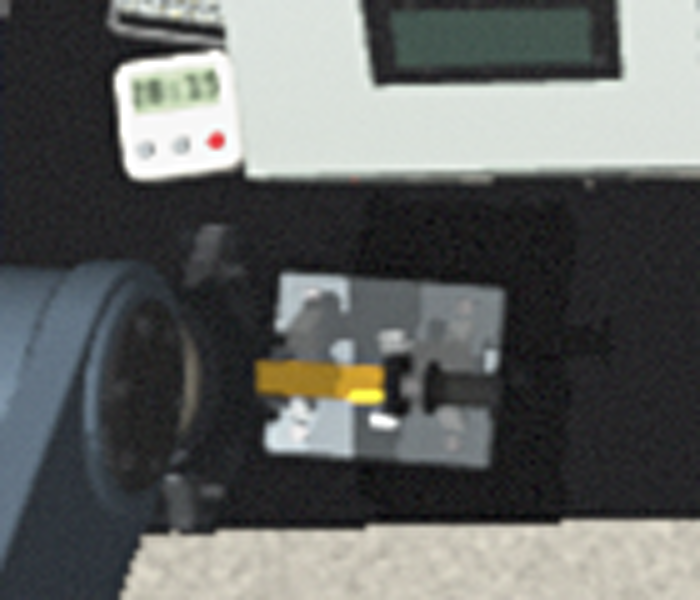

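```bash
python3 - <<'E'
from h import *
s=np.load("wrist9.npz")
P=[ray(s,u,v,.01) for u,v in[(234,107),(340.5,108),(338,233.5),(238,233)]]
print(np.mean(P,0),P,[np.linalg.norm(P[i]-P[i-1]) for i in range(4)])
z=.214
for v in(165,240,375):
    a=ray(s,{165:265,240:265.5,375:268}[v],v,z);b=ray(s,{165:306,240:304.5,375:302}[v],v,z);print((a+b)/2,np.linalg.norm(a-b))
print("far barrel end",ray(s,285,156,z))
seat=np.array([.4676,.078]);
for dy in(.055,0,-.055): print("expect",seat+dy*np.array([.094,.9956]))
s=np.load("top9.npz")
# fork tips top view right fork (crop x5, off 95,165)
f=lambda u,v,z:ray(s,95+(u+.5)/5-.5,165+(v+.5)/5-.5,z)
print("tips",f(393,338,.161),f(383,421,.161),"barrel R end",f(384,383,.212),"stand",np.mean([f(u,v,.01) for u,v in((281,272),(507,288),(492,467),(264,453))],0))
E
```

```text
[0.47046277 0.07888038 0.01      ] [array([0.42783863, 0.14487778, 0.01      ]), array([0.52354473, 0.13498481, 0.01      ]), array([0.51541751, 0.01284636, 0.01      ]), array([0.41505021, 0.02281259, 0.01      ])] [np.float64(0.12273325901418583), np.float64(0.09621605065514699), np.float64(0.12240855169637621), np.float64(0.10086089321925597)]
[0.47267489 0.12907297 0.214     ] 0.014980919870646368
[0.46971647 0.09947215 0.214     ] 0.015246191571227889
[0.46359992 0.03422488 0.214     ] 0.015204424554889353
far barrel end [0.47280241 0.13238616 0.214     ]
expect [0.47277  0.132758]
expect [0.4676 0.078 ]
expect [0.46243  0.023242]
tips [0.48335651 0.03249673 0.161     ] [0.443648   0.03746357 0.161     ] barrel R end [0.46225977 0.02297618 0.212     ] stand [0.46798157 0.07701653 0.01      ]
```

```bash
python3 -m crank '[{"grip":1,"offset":[0.5,0.5,8],"angular":[0,0,0]},{"grip":1,"offset":[0.5,0.5,20],"angular":[0,0,0]},{"grip":1,"offset":[0.5,0.5,32],"angular":[0,0,0]},{"grip":1,"offset":[0.5,0.5,42],"angular":[0,0,0]},{"grip":1,"offset":[0.5,0.5,50],"angular":[0,0,0]},{"grip":1,"offset":[0.5,0.5,50],"angular":[0,0,0]},{"grip":1,"offset":[0.5,0.5,50],"angular":[0,0,0]}]' 60
python3 - <<'E'
from station import manip,vision
import cv2
from h import *
for n in("wrist","scene"):
    s=vision.snapshot(n);a=s["pixels"][:,:,::-1]
    if n=="scene": a=cv2.resize(a[110:230,180:300],None,fx=5,fy=5,interpolation=cv2.INTER_CUBIC)
    cv2.imwrite(f"pics/{n}10.png",a)
E
```

```text
t: 10.5
tcp_pos: [0.4676, 0.0783, 0.113]
tool_rot: [0.739, 0.673, -0.0, -0.0]
force: [-0.5, -0.1, -1.1]
finger_gap: 0.166
```

View pics/wrist10.png

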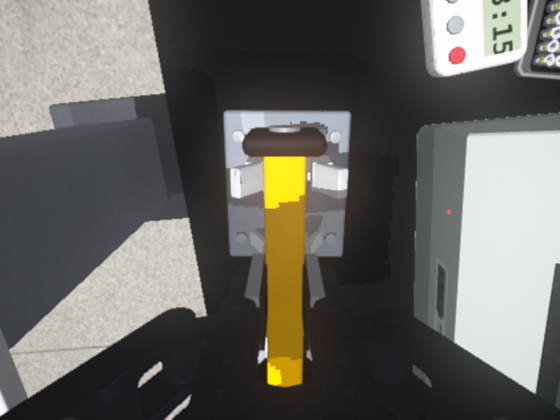

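View pics/scene10.png

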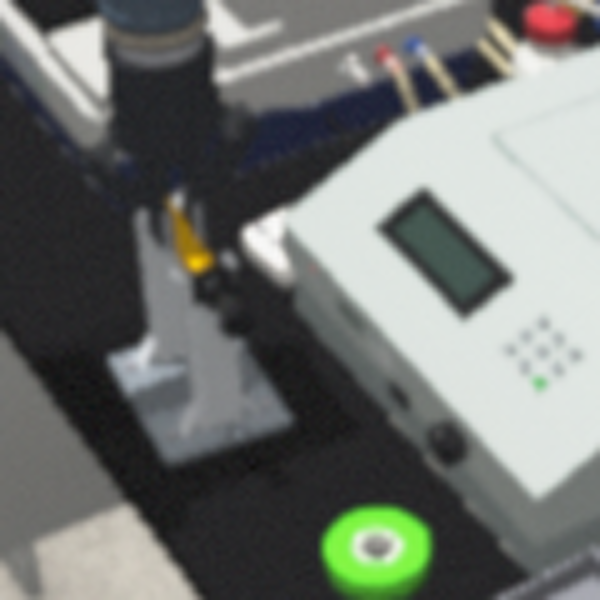

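```bash
python3 -m crank '[{"grip":1,"offset":[0,1.2,3],"angular":[0,0,0]},{"grip":1,"offset":[0,1.2,6],"angular":[0,0,0]},{"grip":1,"offset":[0,1.2,9],"angular":[0,0,0]},{"grip":1,"offset":[0,1.2,12],"angular":[0,0,0]},{"grip":1,"offset":[0,1.2,14],"angular":[0,0,0]},{"grip":1,"offset":[0,1.2,14],"angular":[0,0,0]}]' 60
python3 - <<'E'
from station import manip,vision
import cv2
from h import *
for n in("wrist","scene"):
    s=vision.snapshot(n);a=s["pixels"][:,:,::-1]
    if n=="scene": a=cv2.resize(a[110:230,180:300],None,fx=5,fy=5,interpolation=cv2.INTER_CUBIC)
    cv2.imwrite(f"pics/{n}11.png",a)
E
```

```text
t: 11.2
tcp_pos: [0.4685, 0.0783, 0.0987]
tool_rot: [0.739, 0.674, -0.0, -0.0]
force: [-0.2, -0.2, -2.1]
finger_gap: 0.164
```

View pics/wrist11.png

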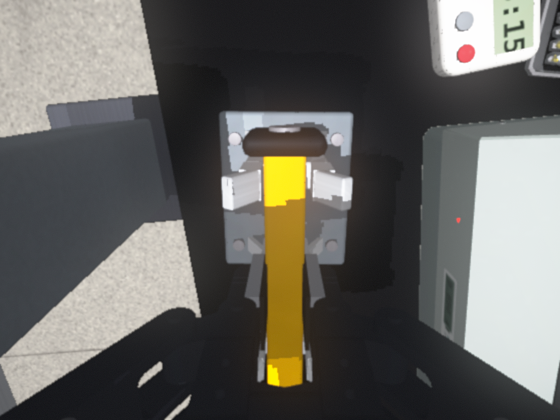

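View pics/scene11.png

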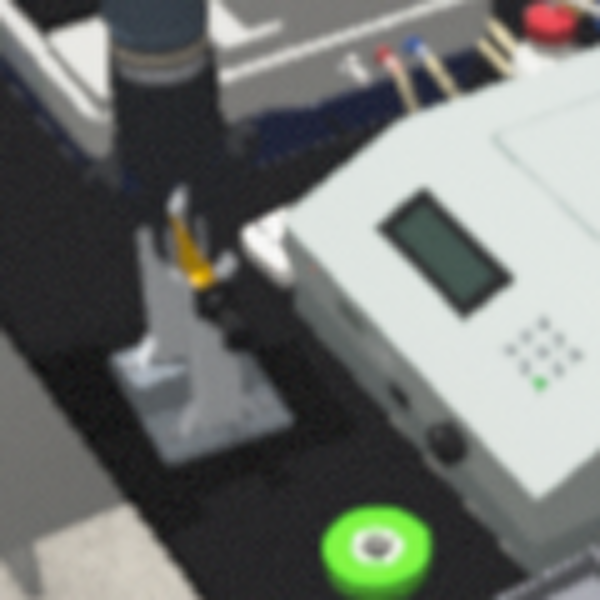

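```bash
for i in 1 2; do python3 -m crank '[{"grip":1,"offset":[0,0.2,1],"angular":[0,0,0]},{"grip":1,"offset":[0,0.2,1.5],"angular":[0,0,0]},{"grip":1,"offset":[0,0.2,1.5],"angular":[0,0,0]},{"grip":1,"offset":[0,0.2,1.5],"angular":[0,0,0]}]' 60; done
```

```text
t: 11.7
tcp_pos: [0.469, 0.0782, 0.0976]
tool_rot: [0.739, 0.674, 0.0, 0.0]
force: [-0.5, -0.2, -1.3]
finger_gap: 0.168
t: 12.1
tcp_pos: [0.4692, 0.0782, 0.0974]
tool_rot: [0.739, 0.674, 0.0, 0.0]
force: [-3.0, -0.2, 9.9]
finger_gap: 0.165
```

```bash
python3 -m crank '[{"grip":1,"offset":[0,0,-1],"angular":[0,0,0]},{"grip":1,"offset":[0,0,-1],"angular":[0,0,0]},{"grip":0.4,"offset":[0,0,-1],"angular":[0,0,0]},{"grip":0.4,"offset":[0,0,-1],"angular":[0,0,0]},{"grip":0.4,"offset":[0,0,-1],"angular":[0,0,0]},{"grip":0.4,"offset":[0,0,-1],"angular":[0,0,0]},{"grip":0.4,"offset":[0,0,-1],"angular":[0,0,0]}]' 40
python3 - <<'E'
from station import manip,vision
import cv2
from h import *
for n in("wrist",):
    s=vision.snapshot(n);a=s["pixels"][:,:,::-1]
    cv2.imwrite(f"pics/{n}12.png",a)
E
```

```text
t: 12.8
tcp_pos: [0.4692, 0.0782, 0.097]
tool_rot: [0.739, 0.674, -0.0, -0.0]
force: [-0.4, -0.3, -0.3]
finger_gap: 0.596
```

View pics/wrist12.png

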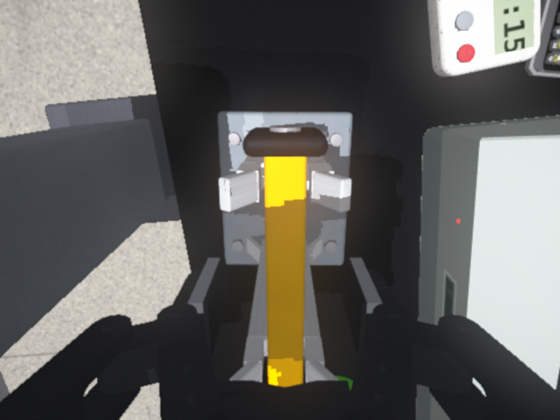

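```bash
python3 -m crank '[{"grip":0.4,"offset":[0,0,-20],"angular":[0,0,0]},{"grip":0.4,"offset":[0,0,-50],"angular":[0,0,0]},{"grip":0.4,"offset":[0,0,-75],"angular":[0,0,0]},{"grip":0.4,"offset":[-20,0,-80],"angular":[0,0,0]},{"grip":0.4,"offset":[-45,0,-80],"angular":[0,0,0]},{"grip":0.4,"offset":[-70,0,-80],"angular":[0,0,0]},{"grip":0.4,"offset":[-85,0,-80],"angular":[0,0,0]},{"grip":0.4,"offset":[-90,0,-80],"angular":[0,0,0]},{"grip":0.4,"offset":[-90,0,-80],"angular":[0,0,0]},{"grip":0.4,"offset":[-90,0,-80],"angular":[0,0,0]}]' 40
python3 - <<'E'
from station import manip,vision
import cv2
from h import *
for n in("wrist","scene","top"):
    s=vision.snapshot(n);a=s["pixels"][:,:,::-1]
    if n=="scene": a=cv2.resize(a[110:230,180:300],None,fx=5,fy=5,interpolation=cv2.INTER_CUBIC)
    if n=="top": a=cv2.resize(a[165:285,95:235],None,fx=5,fy=5,interpolation=cv2.INTER_CUBIC)
    cv2.imwrite(f"pics/{n}13.png",a);np.savez(f"{n}13.npz",**s)
print(manip.sense()["tcp_pos"])
E
```

```text
t: 13.85
tcp_pos: [0.4607, -0.0109, 0.177]
tool_rot: [0.739, 0.674, 0.0, -0.0]
force: [0.1, -0.3, 0.2]
finger_gap: 0.597
[ 0.46074908 -0.01065132  0.17706484]
```

View pics/wrist13.png

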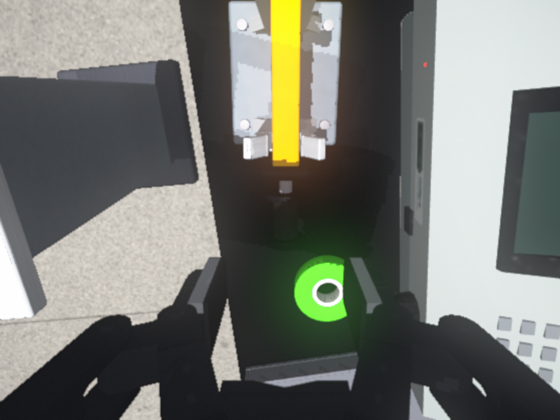

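View pics/scene13.png

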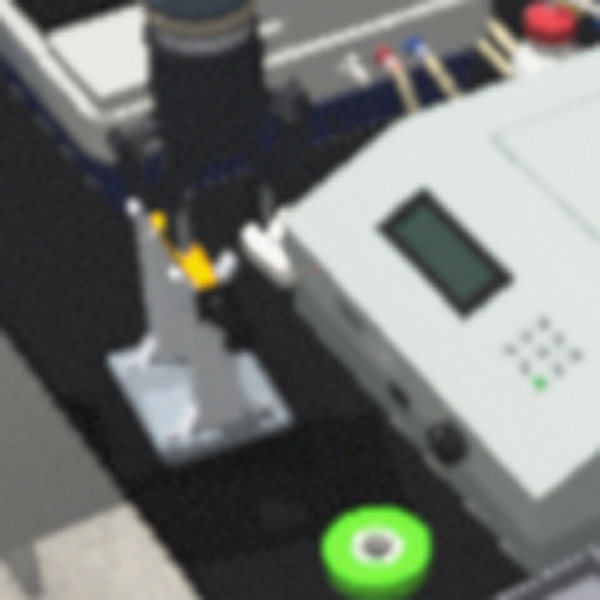

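View pics/top13.png

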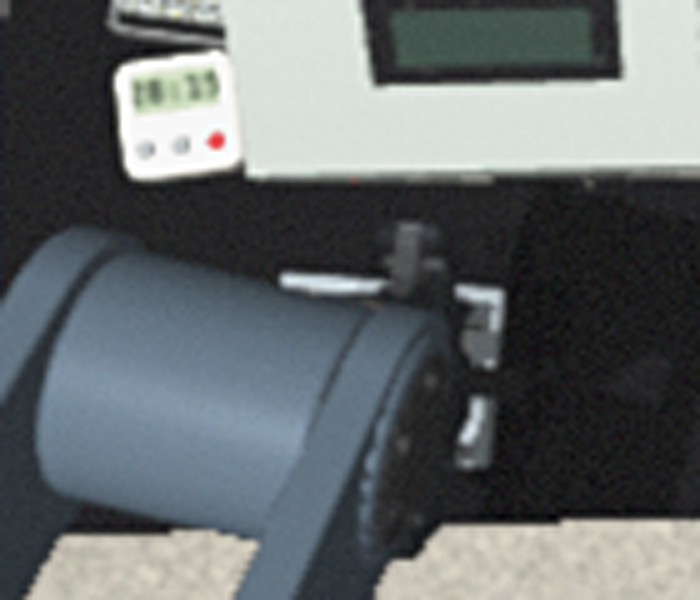

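```bash
python3 - <<'E'
from h import *
import cv2
s=np.load("wrist13.npz");a=s["pixels"][120:270,200:370,::-1]
a=np.clip(255*(a/255.)**0.45,0,255).astype(np.uint8)
cv2.imwrite("pics/k13.png",cv2.resize(a,None,fx=4,fy=4,interpolation=cv2.INTER_CUBIC))
seat=np.array([.4686,.078,.14]);
for d in(-.055,-.063,-.073,-.077,-.09,-.103,-.107):print(d,proj(s,seat+d*np.array([.094,.9956,0])), proj(s,seat+d*np.array([.094,.9956,0])+[0,0,.008]))
E
```

```text
-0.055 [283.03253793 164.70983481] [282.97166983 167.38832184]
-0.063 [283.04049153 177.34842294] [282.98059885 180.44685397]
-0.073 [283.0501913 192.7617361] [282.99147864 196.35833281]
-0.077 [283.05399807 198.81085482] [282.99574566 202.59877032]
-0.09 [283.0660918  218.02827348] [283.00929083 222.40833203]
-0.103 [283.07777652 236.59575279] [283.02236245 241.52533683]
-0.107 [283.08129272 242.18314249] [283.02629304 247.27375163]
```

View pics/k13.png

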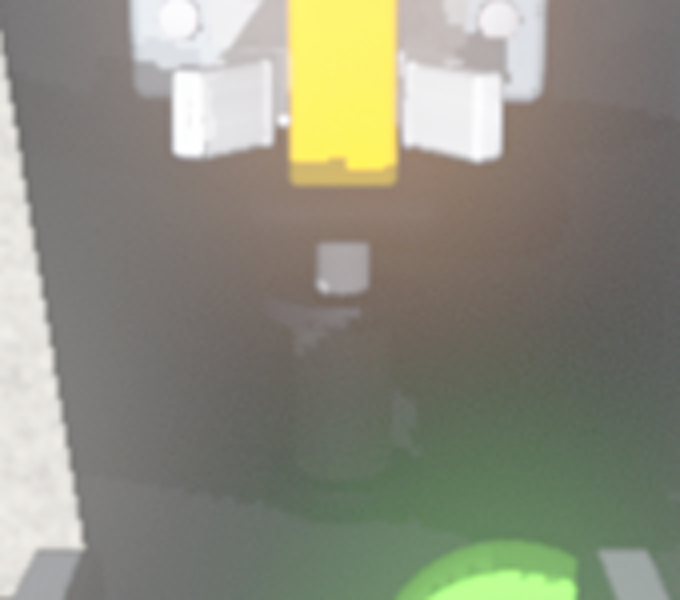

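```bash
python3 -m crank '[{"grip":0.4,"offset":[0,0.7,10],"angular":[0,0,0]},{"grip":0.4,"offset":[0,0.7,25],"angular":[0,0,0]},{"grip":0.4,"offset":[0,0.7,40],"angular":[0,0,0]},{"grip":0.4,"offset":[0,0.7,55],"angular":[0,0,0]},{"grip":0.4,"offset":[0,0.7,65],"angular":[0,0,0]},{"grip":0.4,"offset":[0,0.7,75],"angular":[0,0,0]},{"grip":0.4,"offset":[0,0.7,82],"angular":[0,0,0]},{"grip":0.4,"offset":[0,0.7,86],"angular":[0,0,0]},{"grip":0.4,"offset":[0,0.7,86],"angular":[0,0,0]},{"grip":0.4,"offset":[0,0.7,86],"angular":[0,0,0]}]' 40
cat > look.py <<'E'
import sys
from station import manip,vision
import cv2
from h import *
k=sys.argv[1]
s=vision.snapshot("wrist");a=s["pixels"][:,:,::-1];np.savez(f"wrist{k}.npz",**s)
a=np.clip(255*(a/255.)**0.45,0,255).astype(np.uint8)
cv2.imwrite(f"pics/k{k}.png",cv2.resize(a[130:350,170:400],None,fx=3,fy=2.7,interpolation=cv2.INTER_CUBIC))
a=vision.snapshot("scene")["pixels"][:,:,::-1]
cv2.imwrite(f"pics/s{k}.png",cv2.resize(a[110:230,180:300],None,fx=5,fy=5,interpolation=cv2.INTER_CUBIC))
st=manip.sense();print(st["tcp_pos"],st["force"],st["finger_gap"])
E
python3 look.py 14
```

```text
t: 15.0
tcp_pos: [0.4618, -0.0115, 0.0913]
tool_rot: [0.739, 0.673, 0.0, 0.0]
force: [-0.1, -0.3, 0.4]
finger_gap: 0.599
[ 0.46192507 -0.01159144  0.09153239] [0.48869997 0.84087089 0.49118993] 0.6031899479018317
```

View pics/k14.png

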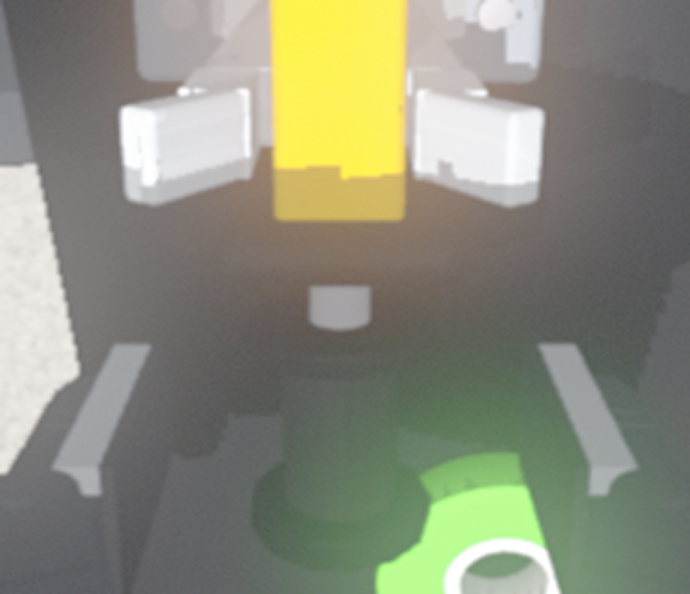

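View pics/s14.png

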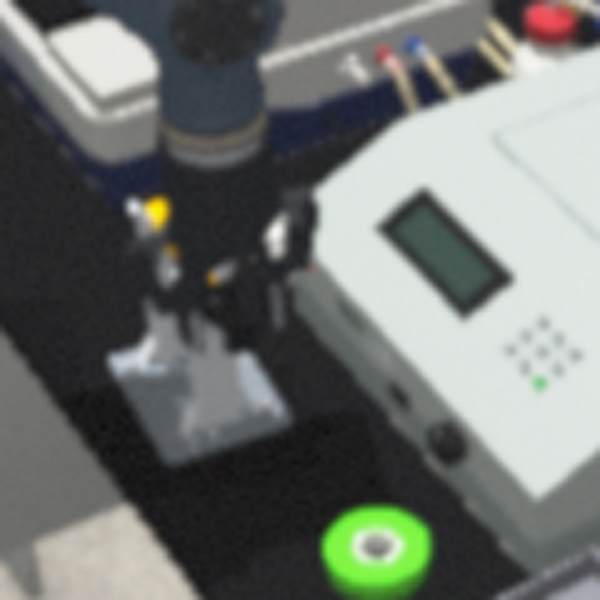

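```bash
python3 -m crank '[{"grip":0.4,"offset":[1.5,-0.5,0],"angular":[0,0,0]},{"grip":0.4,"offset":[1.5,-0.5,0],"angular":[0,0,0]},{"grip":1,"offset":[1.5,-0.5,0],"angular":[0,0,0]},{"grip":1,"offset":[1.5,-0.5,0],"angular":[0,0,0]},{"grip":1,"offset":[1.5,-0.5,0],"angular":[0,0,0]},{"grip":1,"offset":[1.5,-0.5,0],"angular":[0,0,0]},{"grip":1,"offset":[1.5,-0.5,0],"angular":[0,0,0]},{"grip":1,"offset":[1.5,-0.5,0],"angular":[0,0,0]}]' 50
python3 look.py 15
```

```text
t: 15.9
tcp_pos: [0.4612, -0.0099, 0.0912]
tool_rot: [0.739, 0.673, 0.0, 0.0]
force: [0.8, 0.3, 2.1]
finger_gap: 0.166
[ 0.46124519 -0.00994847  0.09118924] [-1.00566676  0.4796506   1.38123456] 0.16392624287462168
```

View pics/k15.png

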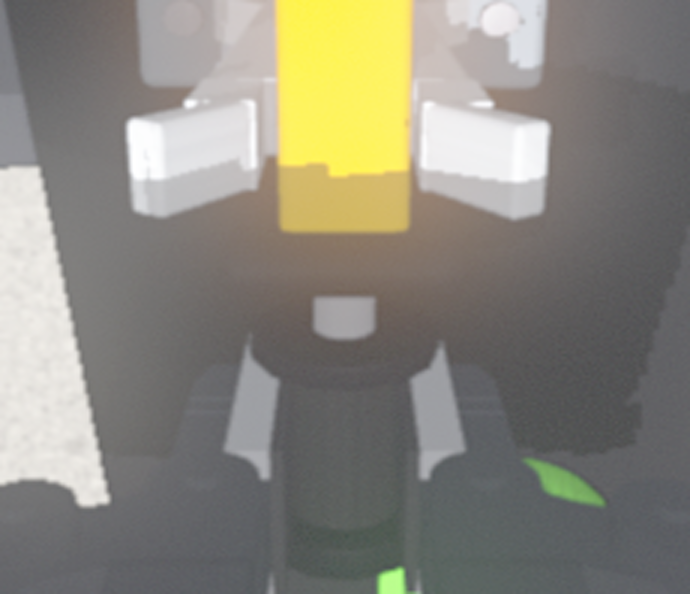

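```bash
python3 -m crank '[{"grip":1,"offset":[-3,0,0],"angular":[0,0,0]},{"grip":1,"offset":[-10,0,0],"angular":[0,0,0]},{"grip":1,"offset":[-18,0,0],"angular":[0,0,0]},{"grip":1,"offset":[-26,0,0],"angular":[0,0,0]},{"grip":1,"offset":[-34,0,0],"angular":[0,0,0]},{"grip":1,"offset":[-42,0,0],"angular":[0,0,0]},{"grip":1,"offset":[-50,0,0],"angular":[0,0,0]},{"grip":1,"offset":[-56,0,0],"angular":[0,0,0]},{"grip":1,"offset":[-60,0,0],"angular":[0,0,0]},{"grip":1,"offset":[-60,0,0],"angular":[0,0,0]}]' 60
python3 look.py 16
python3 - <<'E'
from h import *
import cv2
s=np.load("wrist16.npz");a=np.clip(255*(s["pixels"][:,:,::-1]/255.)**.45,0,255).astype(np.uint8);cv2.imwrite("pics/w16.png",a)
E
```

```text
t: 17.0
tcp_pos: [0.455, -0.0699, 0.0909]
tool_rot: [0.74, 0.673, -0.0, -0.001]
force: [0.7, 5.7, 1.4]
finger_gap: 0.162
[ 0.45505219 -0.06957882  0.09093756] [-0.42673552  5.67191973  1.16092403] 0.16047969464822234
```

View pics/w16.png

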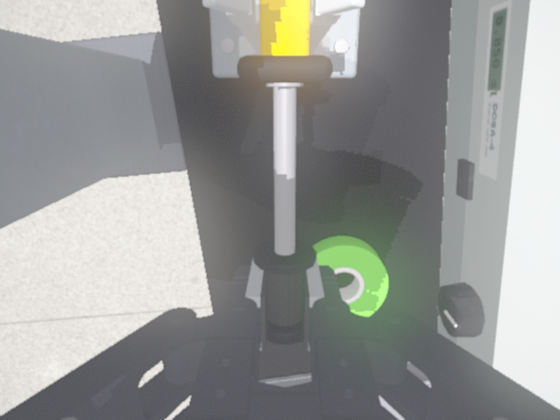

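View pics/s16.png

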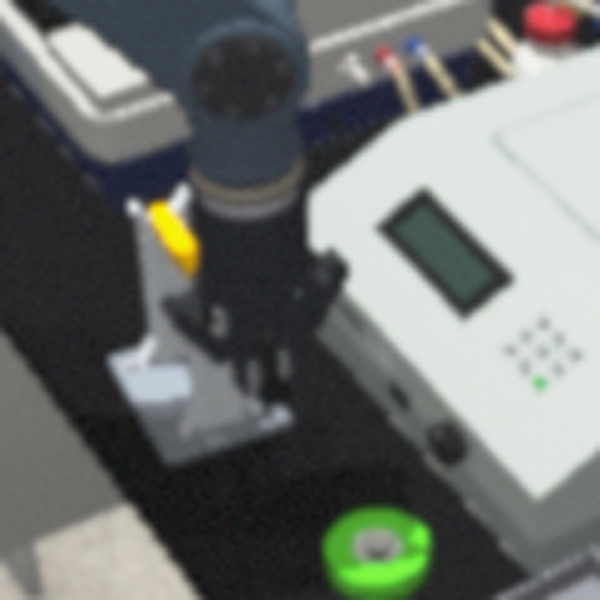

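```bash
python3 - <<'E'
from h import *
s=np.load("wrist16.npz")
a=ray(s,284.5,86,.144);b=ray(s,285,254,.144);print(a,b,np.linalg.norm(a-b))
s=np.load("wrist15.npz")
a=ray(s,284.5,130+297/2.7,.144);b=ray(s,285,130+338/2.7,.144);print(a,b,np.linalg.norm(a-b))
E
```

```text
[0.4630676  0.00901071 0.144     ] [ 0.45735069 -0.05291679  0.144     ] 0.06219082107672247
[0.46384848 0.01286961 0.144     ] [0.46344061 0.00643077 0.144     ] 0.00645174168868421
```

```bash
python3 -m crank '[{"grip":1,"offset":[-3,0,0],"angular":[0,0,0]},{"grip":1,"offset":[-8,0,0],"angular":[0,0,0]},{"grip":1,"offset":[-13,0,0],"angular":[0,0,0]},{"grip":1,"offset":[-18,0,0],"angular":[0,0,0]},{"grip":1,"offset":[-21,0,0],"angular":[0,0,0]},{"grip":1,"offset":[-23,0,0],"angular":[0,0,0]},{"grip":1,"offset":[-23,0,0],"angular":[0,0,0]},{"grip":1,"offset":[-23,0,0],"angular":[0,0,0]}]' 60
python3 look.py 17
python3 - <<'E'
from h import *
import cv2
s=np.load("wrist17.npz");a=s["pixels"][:,:,::-1];a=a[0:100,220:350]
cv2.imwrite("pics/w17.png",cv2.resize(a,None,fx=6,fy=6,interpolation=cv2.INTER_CUBIC))
E
```

```text
t: 17.9
tcp_pos: [0.4526, -0.0917, 0.0908]
tool_rot: [0.74, 0.673, 0.0, -0.001]
force: [1.4, 7.8, 0.6]
finger_gap: 0.163
[ 0.45253452 -0.09165178  0.09078973] [1.60447368 7.51343286 1.35058345] 0.16350409233475338
```

View pics/w17.png

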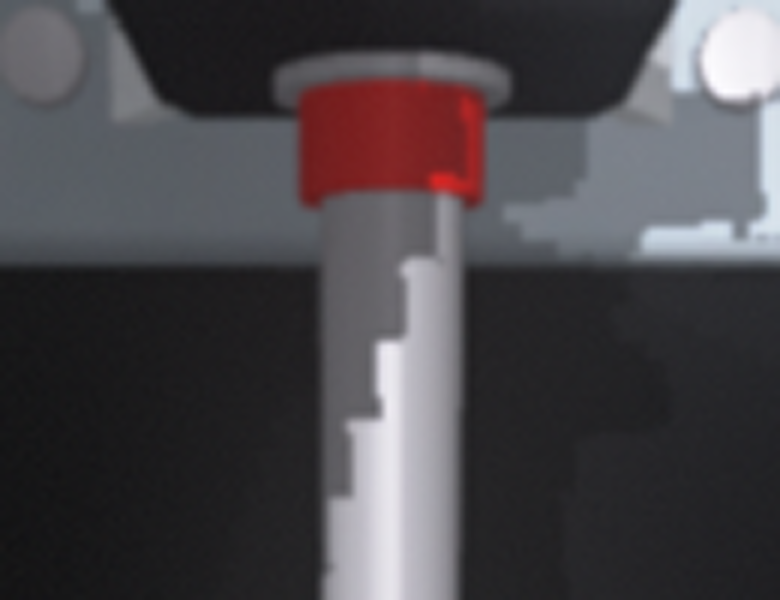

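View pics/s17.png

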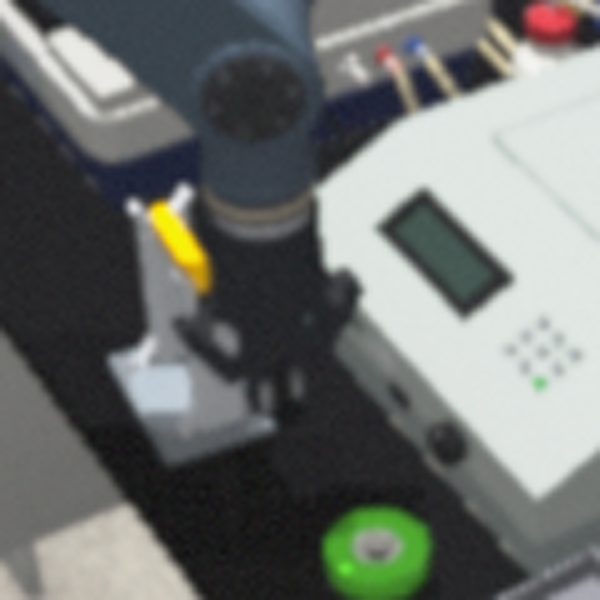

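```bash
python3 - <<'E'
from h import *
s=np.load("wrist17.npz")
y=np.array([.094,.9956,0])
for z in(.144,.1455):
    a=ray(s,285,13.4,z);b=ray(s,285,31.7,z);print(z,np.linalg.norm(a-b), "knob flange",np.linalg.norm(a-ray(s,285,253,z)))
w=np.linalg.norm(ray(s,274,25,.14)-ray(s,297,25,.14)); w2=np.linalg.norm(ray(s,220+322/6,60,.14)-ray(s,220+460/6,60,.14));print("ring dia, steel",w,w2)
print("col end",ray(s,285,18.5,.142), "TCP-knob", (np.array([.4525,-.0917])-np.array([.4686,.078]))@y[:2])
E
```

```text
0.144 0.005293861334325803 knob flange 0.08364704545678484
0.1455 0.005230786046799018 knob flange 0.08265040782127615
ring dia, steel 0.0076162989225264065 0.007827388005775919
col end [0.46277344 0.00781147 0.142     ] TCP-knob -0.17046672000000002
```

```bash
python3 -m crank '[{"grip":1,"offset":[-2,0,0],"angular":[0,0,0]},{"grip":1,"offset":[-4,0,0],"angular":[0,0,0]},{"grip":1,"offset":[-5,0,0],"angular":[0,0,0]},{"grip":1,"offset":[-5,0,0],"angular":[0,0,0]},{"grip":1,"offset":[-5,0,0],"angular":[0,0,0]},{"grip":1,"offset":[-5,0,0],"angular":[0,0,0]}]' 60
python3 look.py 18
python3 - <<'E'
from h import *
import cv2
s=np.load("wrist18.npz");a=s["pixels"][:,:,::-1];cv2.imwrite("pics/wf18.png",a);a=a[0:100,220:350]
cv2.imwrite("pics/w18.png",cv2.resize(a,None,fx=6,fy=6,interpolation=cv2.INTER_CUBIC))
E
```

```text
t: 18.6
tcp_pos: [0.452, -0.0965, 0.0908]
tool_rot: [0.74, 0.673, 0.0, -0.002]
force: [0.9, 7.6, 0.5]
finger_gap: 0.162
[ 0.45196937 -0.0964645   0.09076807] [ 1.42555857  6.85303934 -0.33767927] 0.1631912319920994
```

View pics/w18.png

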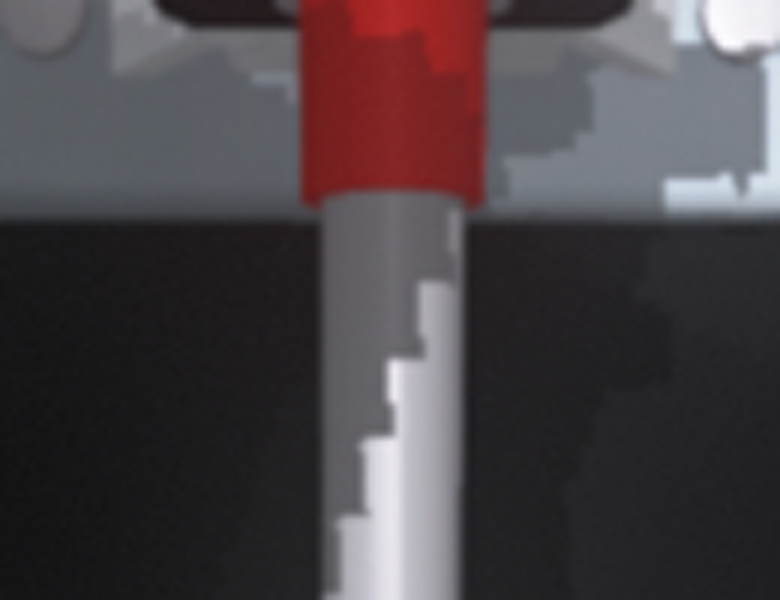

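View pics/s18.png

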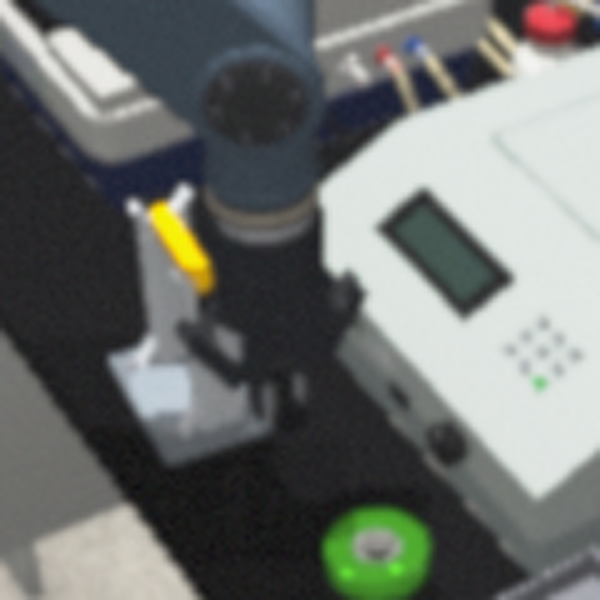

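```bash
python3 - <<'E'
from station import vision
import cv2
a=vision.snapshot("top")["pixels"][:,:,::-1]
cv2.imwrite("pics/top19.png",cv2.resize(a[160:270,100:390],None,fx=2.7,fy=4,interpolation=cv2.INTER_CUBIC))
E
```

```text
(no output)
```

View pics/top19.png

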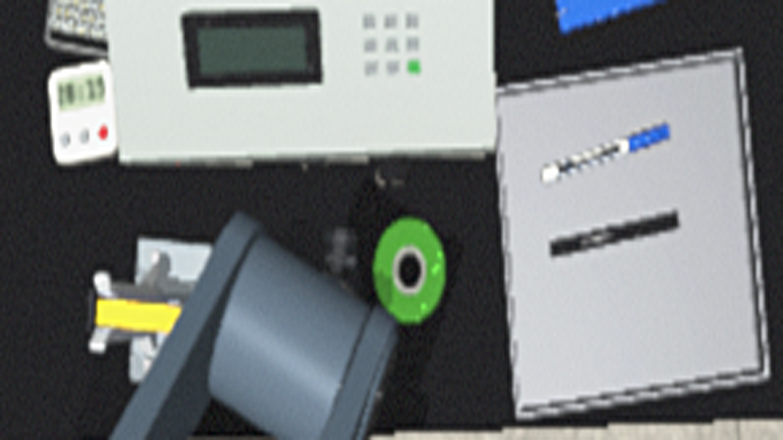

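```bash
python3 -c "
from station import manip
s=manip.sense();print(s['t'],s['finger_gap'],s['force'],s['qd'].round(3));print(manip.sign_off())"
```

```text
18.75 0.1649503875693668 [1.50486443 7.43101862 1.06611171] [-0.     0.002 -0.     0.002 -0.    -0.   ]
the job is handed in; nothing more can be done
None
```

I picked the yellow rod out of the tray, seated its barrel level in both forks with a cap outside each, and gripped the knob. I then pulled it until the red ring had just come out. The job was handed in at about 18.8 s, still gripping the knob and holding the rod at that length; sign-off gave no verdict.

**Last checks:**
- **Rod length:** about 80 mm. At the stop before the last 5 mm pull the ring showed about 5.3 mm. The ring did not move in the wrist picture during that pull, so nothing slipped. In the final picture the cap end of the ring is cut off by the top edge, so "just out" is inferred from that and the 4.8 mm of measured travel. The measured spring pull of about 7.5 N fits.
- **Grip and stillness:** the fingers are closed on the 16 mm waist, and the joints were at rest.
- **Seating:** the top view shows the barrel in the far fork with its cap bearing on the outside. The arm hides the rest.
- **Other items:** the pens, tape roll and timer look unmoved.

**What disagreed:**
- **Fingertips versus reported TCP:** the real fingertips sit roughly 30 to 37 mm behind the reported TCP. The first grasp closed on air above the barrel, so I found the depth from the wrist pictures and forces instead.
- **Grasp point:** going by the reported TCP, the grasp point is about 30 mm below the knob's middle, inside the 45 mm limit.

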